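# Pre-run check of the bench emergency stop

## Robot

A 6-joint arm with a two-finger parallel gripper is mounted at the origin on the work surface. World frame = base frame: x ahead of the robot, y to its left, z up, the work surface at z = 0. Lengths are in m, angles in rad, forces in N, time in s.
With the tool pointing down it reaches from about 0.35 to 0.975 m from the base axis. Payload 4.9 kg.
Tool frame: the origin (TCP) lies midway between the tips of the shut fingers; the grasp point (between the pads) lies manip.grip_depth behind it (manip.grip_depth is the distance from the TCP to the grasp point, in m); z points along the fingers, x is the direction in which the jaws open and shut, and the axes are right-handed (so a half turn about z gives the same grasp; the last joint's range is limited). The gripper opens to 85 mm and grips with 20 to 120 N. Pads are 22 mm wide; open, the fingers measure 114 mm over their backs; the gripper's body (76 mm by 85 mm) begins 54 mm behind the grasp point. The pads swing forward as they close: fully open they stand 13 mm farther back than shut.
Start: joints at [-1.262, 0.053, 1.613, -0, 1.476, -0.119], TCP at [0.259, -0.569, 0.231] pointing down, gripper open.
Joint ranges: [-3.01, 3.01], [-1.01, 2.22], [0.06, 2.58], [-1.02, 4.17], [0.09, 2.62], [-3.14, 3.14]. Speed limits (rad/s): [2.57, 2.57, 3.14, 3.14, 3.14, 3.14].

## Interface

Orientations are given as a unit quaternion [w, x, y, z].
In Python, from plant import state, grab_frame, ticket, manip gives the robot as it stands.
- The arm moves only by the tool carry_out, never from a script. Its argument "moves" is a list that holds one entry, the list of rows, each a list of 7 numbers: the turn, a rotation vector about the tool's x, y, z each as a share of 5 degrees, from -1 to 1, then the shift along the tool's x, y, z each as a share of 0.04 m, from -1 to 1, then the gripper command: -1 is shut, 1 is fully open, values between are in proportion. A call has 1 to 8 rows; each row shifts and turns the commanded pose from where the row before left it, along the tool's axes as they then stand; what a row does not reach is not made up. A row lasts 1/12 s, in which the tool goes at most 41.7 mm and 7.16 degrees, less where a joint would pass 70% of its speed; a pose out of reach is approached as far as the arm can. A call with a number of a shift or a turn outside -1 to 1 is refused whole. A call with a gripper value outside its range is refused whole. The fingers move at their own pace and stop on an object; the grip force is fixed at half the most. Time passes only in rows, so rows that do not move let the fingers close. It gives the time, the measured TCP pose, the force and the opening at its end, in the units of the state.
- state(): the state, without advancing time (a new reading comes with each control period).
- grab_frame(name): name is "side" or "top"; returns a dict with "frame" (400x640x3 uint8, red, green, blue), "z_map" (400x640 float32, m along the optical axis (not along the pixel's ray), 0 where there is no reading), "K" (3x3 intrinsics, pixels), "world_from_camera" (4x4, takes a point from camera to world coordinates). Camera axes: x right, y down, z forward; pixel columns grow to the right and rows downward; lengths in m; the calibration is good to about 2 mm. A picture is of the moment at which its call begins.
- ticket.job_done(): hands the job in, once; it reports no verdict.
The state is a dict: "time": time; "joint_pos": joint angles; "joint_vel": joint speeds; "joint_efforts": joint torques, N m; "tool_pos": TCP position; "tool_rot": TCP orientation; "contact_force": force on the tool from outside, world axes, zero at the start; "ft_torque": the same for the moment, N m; "gripper_width": opening from 0.0 (shut) to 1.0 (fully open).
Only numpy, scipy, OpenCV 4.12 (cv2) and the standard library are available. Lean on these libraries where they do the work, as an engineer would, in place of code of your own. Each camera call takes 0.05 s, during which the arm holds its last target.

## Task

Check the test bench's emergency stop before the model car is run: with the fingertips press the red mushroom button fully in so that it stays down by itself, then push one of its lobes round clockwise (seen from above), without taking hold of the head, until the button springs back out. Then re-arm the bench by pressing the blue reset button fully in and letting it come up again. Do not press the green start button, and leave the loose tools and parts on the bench where they are.

Things in the scene. Friction and masses are not known exactly. Their poses are not given: they have to be found in the camera images.
- stop_top (a point): centre of the top of the red three-lobed mushroom head, on its vertical axis; moves with the head (7 mm down when pressed in). The head is 22 mm thick; when out its top is 107 mm above the bench. From above it is a trefoil: three lobes 120 degrees apart, tips 32 mm from the axis, about 22 mm wide, the hollows between them 18 mm from the axis; its sides are upright over the lower 15 mm
- stop_box: yellow and grey box under the red mushroom, screwed to the bench, 90 x 90 mm and 65 mm high, origin at the centre of its underside. From its top rise a black collar (radius 19 mm, 6 mm high) and a black stem (radius 11.5 mm) that carries the head; the head's underside is 20 mm above the box when out, 13 mm when in
- stop_lobe0 (a point): middle of the first lobe of the red head, 24 mm from the axis and 11 mm below stop_top; moves and turns with the head
- stop_lobe1 (a point): middle of the second lobe, as stop_lobe0 but 120 degrees on (clockwise seen from above)
- stop_lobe2 (a point): middle of the third lobe, as stop_lobe0 but 120 degrees on (counter-clockwise seen from above)
- stop_push (a joint): how far the mushroom is pressed in, m: 0 out, 0.007 fully in. It breaks away at about 10 N and then gives way; past 5.1 mm it snaps the rest of the way in by itself and stays there (latched). It comes out again only by the twist
- stop_twist (a joint): how far the head is turned clockwise seen from above, rad: 0 at rest, stop at 0.87. Sprung: up to about 0.2 N m turns it, and when let go it turns slowly back to 0 (in about 4 s). When the button is latched, turning past about 0.4 frees it; the head rises as it is turned on (turn to 0.7 or more to be sure) and springs fully out when the finger leaves it
- button_box: grey push-button station screwed to the bench, 80 (its x) x 150 (its y) x 58 mm high, origin at the centre of its underside; carries the blue and the green button 35 mm either side of its centre along its y, which is which varies
- reset_top (a point): centre of the top of the round blue reset button (27 mm across, pressed straight down, top 75 mm above the bench, standing about 5 mm proud of its black ring, which is 43 mm across)
- reset (a joint): how far the blue button is pressed, m: 0 up, 0.005 fully in; spring return, about 4 N when fully in
- start_top (a point): centre of the top of the round green start button, same size as the blue one, 70 mm from it; not to be pressed
- start (a joint): how far the green button is pressed, m: 0 up, 0.005 fully in
- multimeter: yellow and black multimeter lying on its back, loose, 182 (x) x 88 x 37 mm (dial up to 49 mm), origin at the centre of its underside
- battery: blue battery pack, loose, 138 (x) x 46 x 25 mm with a yellow plug at one end (154 mm over all), origin at the centre of its underside
- spare_wheel: black tyre on a white rim lying flat, loose, 66 mm across, 28 mm high, origin at the centre of its underside
- screwdriver: screwdriver lying on the bench, loose, 160 mm long, along its x
- tape_roll: roll of blue tape lying flat, loose, 54 mm across, 19 mm high, origin at the centre of its underside
- servo: small black servo motor, loose, 54 x 20 x 45 mm, origin at the centre of its underside
Things that resemble listed ones, but are neither listed nor needed, are in the scene too. Leave any pink look-alike of the stop_box alone.

How it is judged:
On the way, in this order (a step that is already met when the one before it is completed fails the run):
1. the red mushroom is pressed fully in and latched (value of joint stop_push above 0.006 m), for 0.2 s.
2. its head is turned clockwise (value of joint stop_twist above 0.3 rad).
3. the mushroom has sprung out (value of joint stop_push below 0.0015 m), for 0.1 s.
4. the blue reset button is pressed fully in (value of joint reset above 0.0038 m), for 0.04 s.
At the end, for the whole second after the job is handed in: the red mushroom is out (within 1.5 mm of the top of its stroke), the blue and the green button are up (within 1 mm) (value of joint stop_push below 0.0015 m and value of joint each of reset, start below 0.001 m); the robot touches nothing.
It fails at once if the green start button is pressed (value of joint start above 0.002 m).
It fails at once if the red head or one of its lobes is taken between the fingers (distance between the grasp point and stop_lobe0 below 0.009 m or distance between the grasp point and stop_lobe1 below 0.009 m or distance between the grasp point and stop_lobe2 below 0.009 m or (horizontal distance between the grasp point and stop_top below 0.014 m and z of the grasp point in the frame of stop_top between -0.04 and -0.002 m)).
It fails at once if a loose tool or part on the bench is moved by more than 20 mm (distance of any of tape_roll, multimeter, battery, spare_wheel, screwdriver, servo from where it was at the start of the episode above 0.02 m).
It also fails if it takes over 51 s, if anything falls off the work surface, if the arm or the gripper's body presses on something with over 40 N, if the wrist force passes 120 N, or if a joint passes its speed limit or range.

## Working session

There is one attempt and no reset: what is moved stays moved. The work goes in short steps, Python scripts to look and compute and a tool call to move; the robot and the scene stay as the last step left them, time stands still between calls to the robot, and variables do not carry over. Pictures are saved under pics/ and viewed, and the job is handed in when it is done.

Besides the shell and the picture viewer there is one more tool, called after ">>>" as name(argument=value, ...), one argument or row to a line, values as JSON. carry_out: Moves the arm, as the interface text tells. Shift numbers are shares of 0.04 m and turn numbers shares of 5 degrees, none past 1 either way. Its arguments: {"type":"object","properties":{"moves":{"type":"array"}},"required":["moves"]}

```bash
mkdir -p pics; ls; python3 - <<'E'
from plant import state, grab_frame, manip
import cv2,numpy as np
s=state();print(s);print(manip.grip_depth)
for n in("top","side"):
    f=grab_frame(n);np.savez(n+"0.npz",**f)
    cv2.imwrite(f"pics/{n}0.png",f["frame"][:,:,::-1]);print(f["K"],f["world_from_camera"])
E
```

```text
pics
{'time': 0.0, 'joint_pos': array([-1.26198942e+00,  5.33422586e-02,  1.61429668e+00,  1.14935705e-05,
        1.47604799e+00, -1.18980659e-01]), 'joint_vel': array([ 8.38997203e-05,  6.54014217e-04, -8.49421584e-04, -2.79844844e-05,
        4.50577758e-04,  1.19206630e-04]), 'joint_efforts': array([ 1.47613631e-03, -3.93679583e+01, -3.70179427e+01, -2.07044008e-05,
        6.93523689e-03,  2.58755300e-06]), 'tool_pos': array([ 0.25910604, -0.5680609 ,  0.2300705 ]), 'tool_rot': array([-6.71341726e-04,  8.41087452e-01, -5.40898144e-01, -8.03631439e-04]), 'contact_force': array([-0.82893134,  0.65643322, -0.17585362]), 'ft_torque': array([-0.01946115,  0.0075094 ,  0.03980604]), 'gripper_width': 0.9977673896207067}
0.0187
[[401.41343856   0.         319.21799059]
 [  0.         401.41343856 199.64031763]
 [  0.           0.           1.        ]] [[-1.19830691e-02 -9.87034614e-01  1.60059602e-01  2.89416083e-01]
 [-9.99878446e-01  1.34247821e-02  7.92899704e-03 -5.05717881e-05]
 [-9.97495981e-03 -1.59945133e-01 -9.87075506e-01  1.31240303e+00]
 [ 0.00000000e+00  0.00000000e+00  0.00000000e+00  1.00000000e+00]]
[[391.73748187   0.         322.71588   ]
 [  0.         391.73748187 194.73429361]
 [  0.           0.           1.        ]] [[-0.99983104 -0.00877406  0.01615252  0.47510119]
 [-0.01768079  0.69939184 -0.71451973  0.65772329]
 [-0.0050277  -0.71468459 -0.69942881  0.71221091]
 [ 0.          0.          0.          1.        ]]
```

View pics/top0.png

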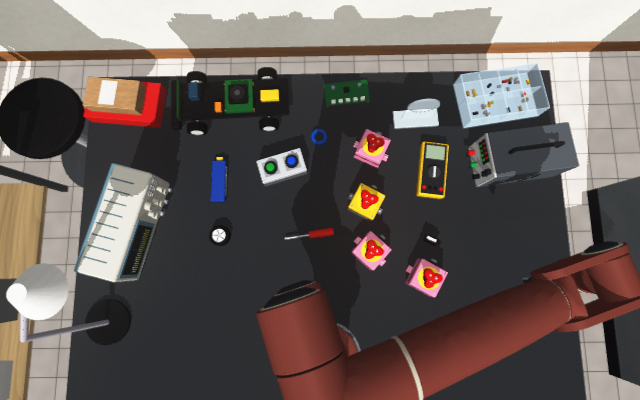

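View pics/side0.png

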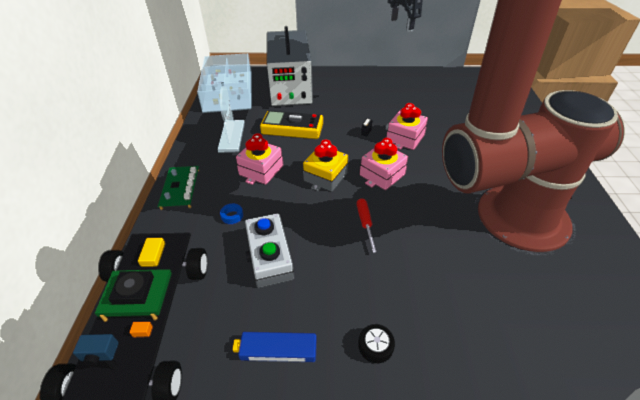

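The yellow and grey stop_box is at top (367,201), side (325,160). Three pink look-alikes, to be left alone, are at top (372,147), (371,250) and (428,277). In the top view the blue reset button is at (292,160) and the green start button at (270,167). Blue things that could be mistaken for reset are the tape at (319,136) and the battery at (219,180). I'll measure next and take a close crop.

```bash
cat > h.py <<'E'
import numpy as np,cv2
def ray(f,u,v,z):
    K=f["K"];T=f["world_from_camera"]
    d=T[:3,:3]@np.array([(u-K[0,2])/K[0,0],(v-K[1,2])/K[1,1],1]);o=T[:3,3]
    return o+d*(z-o[2])/d[2]
def cloud(f):
    K=f["K"];T=f["world_from_camera"];z=f["z_map"]
    v,u=np.mgrid[:400,:640]
    P=np.stack([(u-K[0,2])/K[0,0]*z,(v-K[1,2])/K[1,1]*z,z],-1)
    return P@T[:3,:3].T+T[:3,3]
def masks(f):
    h=cv2.cvtColor(f["frame"],cv2.COLOR_RGB2HSV);H,S,V=[h[...,i].astype(int) for i in range(3)]
    return dict(red=((H<8)|(H>172))&(S>170)&(V>70),blue=(H>100)&(H<130)&(S>130)&(V>50),green=(H>45)&(H<75)&(S>130)&(V>50),yellow=(H>20)&(H<33)&(S>150)&(V>80))
E
python3 - <<'E'
from h import *
for n,rois in(("top",dict(red=(345,180,390,222),blue=(280,148,304,172),green=(258,156,282,180),yellow=(345,180,390,222))),("side",dict(red=(308,135,344,168),blue=(252,213,276,238),green=(255,238,284,262)))):
    f=np.load(n+"0.npz");C=cloud(f);M=masks(f)
    for c,(a,b,d,e) in rois.items():
        m=np.zeros((400,640),bool);m[b:e,a:d]=M[c][b:e,a:d]
        P=C[m];z=P[:,2];v,u=np.nonzero(m)
        print(n,c,m.sum(),"px",u.mean().round(1),v.mean().round(1),"z pct",np.percentile(z,[5,50,95]).round(3),"mean",P.mean(0).round(4))
        zt={"red":.103,"blue":.075,"green":.075,"yellow":.065}[c]
        t=m&(C[...,2]>zt-.008);Q=C[t];cc,r=cv2.minEnclosingCircle(Q[:,:2].astype(np.float32)*1000)
        print("   top pts",t.sum(),Q.mean(0).round(4),"enclosing",np.round(cc,1),round(r,1),"ray",ray(f,u.mean(),v.mean(),zt).round(4))
f=np.load("top0.npz")
a=cv2.resize(f["frame"][180:225,342:392,::-1],None,fx=8,fy=8,interpolation=cv2.INTER_CUBIC)
f=np.load("side0.npz")
b=cv2.resize(f["frame"][132:192,300:350,::-1],None,fx=6,fy=6,interpolation=cv2.INTER_CUBIC)
cv2.imwrite("pics/crop1.png",np.hstack([a,b]))
E
```

```text
top red 189 px 367.6 198.9 z pct [0.097 0.105 0.109] mean [ 0.4844 -0.1368  0.1109]
   top pts 184 [ 0.4847 -0.1372  0.1114] enclosing [393.6 -80.5] 131.6 ray [ 0.4857 -0.1377  0.103 ]
top blue 68 px 291.0 160.1 z pct [0.07  0.078 0.082] mean [0.6133 0.0967 0.095 ]
   top pts 68 [0.6133 0.0967 0.095 ] enclosing [461.6  52.4] 179.9 ray [0.6186 0.0981 0.075 ]
top green 61 px 269.9 166.7 z pct [0.071 0.078 0.082] mean [0.5924 0.162  0.0979]
   top pts 59 [0.5923 0.1616 0.099 ] enclosing [447.8  86.9] 180.7 ray [0.598  0.1649 0.075 ]
top yellow 545 px 365.6 202.3 z pct [0.046 0.064 0.068] mean [ 0.481  -0.1353  0.067 ]
   top pts 501 [ 0.4828 -0.1366  0.0693] enclosing [403.5 -89.6] 145.0 ray [ 0.4812 -0.1356  0.065 ]
side red 273 px 325.5 149.4 z pct [0.083 0.104 0.108] mean [ 0.4852 -0.1337  0.0989]
   top pts 208 [ 0.4855 -0.133   0.1042] enclosing [ 485.9 -137.8] 29.7 ray [ 0.4852 -0.1283  0.103 ]
side blue 132 px 263.6 223.9 z pct [0.069 0.078 0.081] mean [0.6148 0.104  0.0813]
   top pts 132 [0.6148 0.104  0.0813] enclosing [542.1 369.1] 296.3 ray [0.6161 0.0985 0.075 ]
side green 144 px 268.9 248.4 z pct [0.071 0.078 0.081] mean [0.5956 0.1697 0.0814]
   top pts 144 [0.5956 0.1697 0.0814] enclosing [538.5 405.4] 260.2 ray [0.5969 0.1648 0.075 ]
```

View pics/crop1.png

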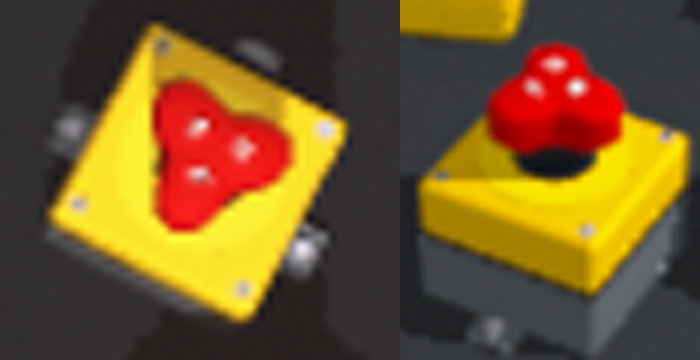

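```bash
cat >> h.py <<'E'
def head(f,roi,zlo=.088,zhi=.115):
    C=cloud(f);M=masks(f)["red"];a,b,d,e=roi
    m=np.zeros((400,640),bool);m[b:e,a:d]=M[b:e,a:d]
    v,u=np.nonzero(m&(C[...,2]>zlo)&(C[...,2]<zhi))
    return C[v,u]
def orient(xy,c):
    d=xy-c;r=np.hypot(*d.T);a=np.arctan2(d[:,1],d[:,0])
    w=np.exp(3j*a)*r**3
    return np.rad2deg(np.angle(w.sum()))/3, abs(w.sum())/(r**3).sum()
E
python3 - <<'E'
from h import *
from plant import state
from scipy.spatial.transform import Rotation as R
for n,roi in(("top",(345,180,390,222)),("side",(308,135,344,168))):
    f=np.load(n+"0.npz");P=head(f,roi,.093);xy=P[:,:2]
    cc,r=cv2.minEnclosingCircle(xy.astype(np.float32)*1000)
    print(n,len(P),np.round(cc,1),round(r,1),xy.mean(0).round(4),orient(xy,np.array(cc)/1000),orient(xy,xy.mean(0)))
    print(" convex-hull tips:", [ (round(np.rad2deg(np.arctan2(p[1],p[0]))),round(np.hypot(*p)*1000)) for p in sorted((xy-np.array(cc)/1000).tolist(),key=lambda p:-np.hypot(*p))[:12]])
# ray-based tips in top view on z=.1
f=np.load("top0.npz")
for u,v in((364.2,190.6),(378.2,198.9),(363.9,208.3)):print(ray(f,u,v,.1).round(4))
s=state();print(R.from_quat(np.roll(s["tool_rot"],-1)).as_matrix().round(3))
E
```

```text
top 184 [ 486.7 -137.1] 29.5 [ 0.4858 -0.1378] (np.float64(31.523646323358793), np.float64(0.5443107739745036)) (np.float64(31.418318476877076), np.float64(0.554937015902764))
 convex-hull tips: [(165, 30), (-82, 30), (25, 30), (-100, 29), (-94, 29), (-88, 29), (18, 29), (32, 29), (171, 28), (152, 28), (143, 28), (157, 28)]
side 222 [ 485.9 -137.8] 29.7 [ 0.4853 -0.1323] (np.float64(31.957135317771677), np.float64(0.5914364330550149)) (np.float64(32.1595542649085), np.float64(0.5729459110759881))
 convex-hull tips: [(-93, 30), (157, 30), (31, 30), (-88, 30), (157, 30), (28, 29), (-83, 29), (151, 29), (141, 29), (26, 29), (151, 28), (165, 28)]
[ 0.5122 -0.1286  0.1   ]
[ 0.4859 -0.1706  0.1   ]
[ 0.4574 -0.1261  0.1   ]
[[ 0.415 -0.91  -0.001]
 [-0.91  -0.415  0.002]
 [-0.002 -0.    -1.   ]]
```

>>> carry_out(
  moves=[
    [[0, 0, 0, -0.572, -0.741, 0, -1], [0, 0, 0, -0.572, -0.741, 0, -1], [0, 0, 0, -0.572, -0.741, 0, -1], [0, 0, 0, -0.572, -0.741, 0, -1], [0, 0, 0, -0.572, -0.741, 0, -1], [0, 0, 0, -0.572, -0.741, 0, -1], [0, 0, 0, -0.572, -0.741, 0, -1], [0, 0, 0, -0.572, -0.741, 0, -1]],
  ],
)

```text
time: 0.77
tool_pos: [0.3994, -0.3019, 0.2308]
tool_rot: [-0.0, 0.841, -0.541, -0.0]
contact_force: [1.2, -0.0, 0.1]
gripper_width: 0.001
```

>>> carry_out(
  moves=[
    [[0, 0, 0, -0.572, -0.741, 0, -1], [0, 0, 0, -0.572, -0.741, 0, -1], [0, 0, 0, -0.572, -0.741, 0, -1], [0, 0, 0, -0.572, -0.741, 0, -1], [0, 0, 0, -0.572, -0.741, 0, -1], [0, 0, 0, 0, 0, 0, -1], [0, 0, 0, 0, 0, 0, -1]],
  ],
)

```text
time: 1.35
tool_pos: [0.4867, -0.1366, 0.2308]
tool_rot: [0.0, 0.842, -0.539, -0.0]
contact_force: [0.4, -0.0, -0.4]
gripper_width: -0.0
```

>>> carry_out(
  moves=[
    [[0, 0, 0.92, 0, 0, 0.3, -1], [0, 0, 0.92, 0, 0, 0.5, -1], [0, 0, 0.92, 0, 0, 0.5, -1], [0, 0, 0.92, 0, 0, 0.5, -1], [0, 0, 0.92, 0, 0, 0.3, -1], [0, 0, 0, 0, 0, 0, -1], [0, 0, 0, 0, 0, 0, -1]],
  ],
)

```text
time: 1.93
tool_pos: [0.4855, -0.1391, 0.1465]
tool_rot: [0.0, 0.716, -0.698, -0.001]
contact_force: [-0.1, -0.7, 1.1]
gripper_width: -0.001
```

```bash
cat >> h.py <<'E'
def rep(tgt=None):
    from plant import state
    from scipy.spatial.transform import Rotation as R
    s=state();M=R.from_quat(np.roll(s["tool_rot"],-1)).as_matrix()
    print("t",round(s["time"],2),"tcp",s["tool_pos"].round(4),"yaw",round(float(np.rad2deg(np.arctan2(M[1,0],M[0,0]))),2),"tilt",M[:,2].round(3),"F",s["contact_force"].round(1),"j6",s["joint_pos"][5].round(2),"w",round(s["gripper_width"],3))
    if tgt is not None: print("to target, shares", (M.T@(np.array(tgt)-s["tool_pos"])/.04).round(3))
E
python3 - <<'E'
from h import *
rep([.486,-.1375,.115])
from plant import grab_frame
f=grab_frame("side");cv2.imwrite("pics/s1.png",f["frame"][:,:,::-1])
E
```

```text
t 1.93 tcp [ 0.4855 -0.1391  0.1465] yaw -88.48 tilt [-0.002  0.001 -1.   ] F [-0.1 -0.7  1.1] j6 1.12 w -0.001
to target, shares [-0.039 -0.015  0.788]
```

View pics/s1.png

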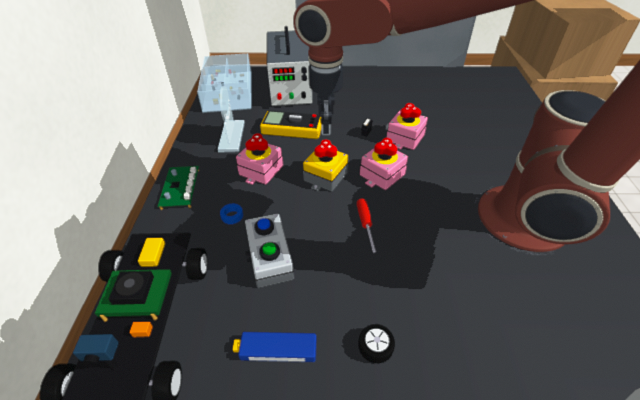

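The shut tips are at side (328,133), directly over the yellow box's red head at (326,150). Pressing now.

>>> carry_out(
  moves=[
    [[0, 0, 0, -0.04, -0.015, 0.4, -1], [0, 0, 0, 0, 0, 0.39, -1], [0, 0, 0, 0, 0, 0.15, -1], [0, 0, 0, 0, 0, 0.06, -1], [0, 0, 0, 0, 0, 0.06, -1], [0, 0, 0, 0, 0, 0.06, -1], [0, 0, 0, 0, 0, 0.06, -1]],
  ],
)

```text
time: 2.57
tool_pos: [0.4877, -0.1371, 0.1029]
tool_rot: [0.0, 0.717, -0.698, 0.001]
contact_force: [-2.8, 0.5, 5.2]
gripper_width: -0.0
```

>>> carry_out(
  moves=[
    [[0, 0, 0, 0, 0, 0.02, -1], [0, 0, 0, 0, 0, 0, -1], [0, 0, 0, 0, 0, 0, -1], [0, 0, 0, 0, 0, 0, -1]],
  ],
)

```text
time: 2.9
tool_pos: [0.4873, -0.1367, 0.0997]
tool_rot: [-0.0, 0.716, -0.698, 0.0]
contact_force: [-0.1, 0.3, -0.4]
gripper_width: -0.003
```

>>> carry_out(
  moves=[
    [[0, 0, 0, 0, 0, 0.04, -1], [0, 0, 0, 0, 0, 0, -1], [0, 0, 0, 0, 0, 0, -1]],
  ],
)

```text
time: 3.15
tool_pos: [0.4875, -0.1368, 0.0993]
tool_rot: [-0.0, 0.716, -0.698, 0.0]
contact_force: [-2.9, 2.1, 8.1]
gripper_width: -0.001
```

>>> carry_out(
  moves=[
    [[0, 0, 0, 0, 0, -0.2, -1], [0, 0, 0, 0, 0, -0.5, -1], [0, 0, 0, 0, 0, -0.6, -1], [0, 0, 0, 0.75, -0.55, -0.4, -1], [0, 0, 0, 0, 0, 0, -1], [0, 0, 0, 0, 0, 0, -1]],
  ],
)

```text
time: 3.65
tool_pos: [0.5112, -0.1672, 0.1675]
tool_rot: [-0.0, 0.716, -0.698, 0.001]
contact_force: [-0.1, 0.8, -1.0]
gripper_width: -0.002
```

```bash
python3 - <<'E'
from h import *
import math
c=np.array([.486,-.1375]);e=lambda a:np.array([math.cos(math.radians(a)),math.sin(math.radians(a))])
a=-88.5
p=c+.030*e(a)+.025*e(a+90)
rep([*p,.081]);print(p)
from plant import grab_frame
f=grab_frame("side");np.savez("s2.npz",**f)
P=head(f,(308,135,344,175),.06);print(len(P),np.percentile(P[:,2],[50,90,97]).round(4),orient(P[P[:,2]>.085][:,:2],c))
g=np.load("side0.npz");Q=head(g,(308,135,344,175),.06);print(np.percentile(Q[:,2],[50,90,97]).round(4))
cv2.imwrite("pics/s2.png",cv2.resize(f["frame"][90:210,260:400,::-1],None,fx=5,fy=5,interpolation=cv2.INTER_CUBIC))
E
```

```text
t 3.65 tcp [ 0.5112 -0.1672  0.1675] yaw -88.56 tilt [ 0.003 -0.001 -1.   ] F [-0.1  0.8 -1. ] j6 1.09 w -0.002
to target, shares [-0.012 -0.009  2.163]
[ 0.51177674 -0.1668353 ]
269 [0.097  0.1004 0.1009] (np.float64(31.89691576679986), np.float64(0.5843599784692942))
[0.104  0.1072 0.1083]
```

View pics/s2.png

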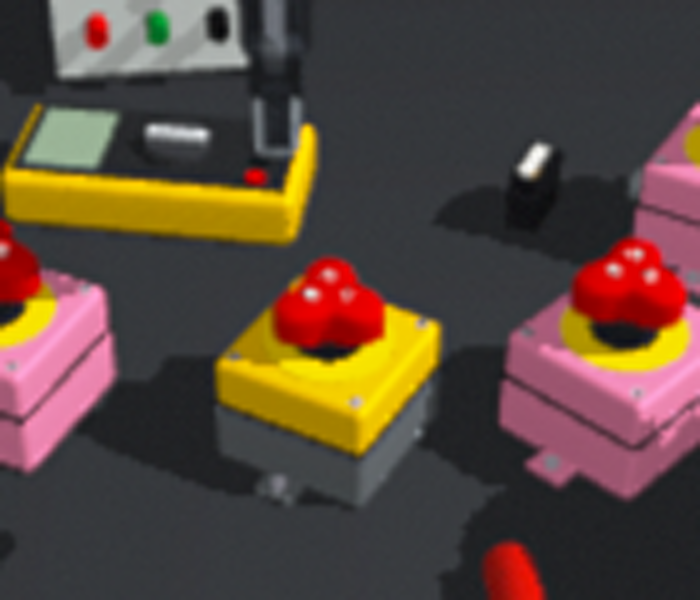

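The head at crop (330,305) now stands 7 mm lower (0.1004 against 0.1072), so it is latched. The tips are clear of it. Descending beside the lobe that points to -y.

>>> carry_out(
  moves=[
    [[0, 0, 0, 0, 0, 0.6, -1], [0, 0, 0, 0, 0, 0.6, -1], [0, 0, 0, 0, 0, 0.4, -1], [0, 0, 0, 0, 0, 0.25, -1], [0, 0, 0, 0, 0, 0.2, -1], [0, 0, 0, 0, 0, 0.11, -1], [0, 0, 0, 0, 0, 0, -1]],
  ],
)

```text
time: 4.28
tool_pos: [0.5091, -0.1655, 0.0783]
tool_rot: [0.0, 0.716, -0.698, -0.001]
contact_force: [0.0, -0.4, 0.2]
gripper_width: 0.003
```

```bash
python3 - <<'E'
from h import *
import math
c=np.array([.486,-.1375])
# plan: arc of finger about c clockwise; print per-row tool-frame shifts for rotation steps
d=4.0;p0=np.array([.5118,-.1668])-c
e=lambda a:np.array([math.cos(math.radians(a)),math.sin(math.radians(a))])
a=-88.5
p=c+.030*e(a)+.025*e(a+90);rep([*p,.081])
# body-frame position (tool x = e(a), tool y = e(a-90)); constant in turning frame
b=np.array([.030,-.025])
for d in(4,4.5,5):
    r=math.radians(d)
    # clockwise world turn = +turn about tool z(down); tool-frame coords (x,y) right-handed with z down: rotate by +r
    Rm=np.array([[math.cos(r),-math.sin(r)],[math.sin(r),math.cos(r)]])
    print(d,"shift (tool frame before turn)",((Rm@b-b)/.04).round(3),"(after turn)",((b-Rm.T@b)/.04).round(3))
from plant import grab_frame
f=grab_frame("side")
cv2.imwrite("pics/s3.png",cv2.resize(f["frame"][90:210,260:400,::-1],None,fx=5,fy=5,interpolation=cv2.INTER_CUBIC))
E
```

```text
t 4.28 tcp [ 0.5091 -0.1655  0.0783] yaw -88.48 tilt [-0.002  0.001 -1.   ] F [ 0.  -0.4  0.2] j6 1.09 w 0.003
to target, shares [ 0.035 -0.065 -0.069]
4 shift (tool frame before turn) [0.042 0.054] (after turn) [0.045 0.051]
4.5 shift (tool frame before turn) [0.047 0.061] (after turn) [0.051 0.057]
5 shift (tool frame before turn) [0.052 0.068] (after turn) [0.057 0.063]
```

View pics/s3.png

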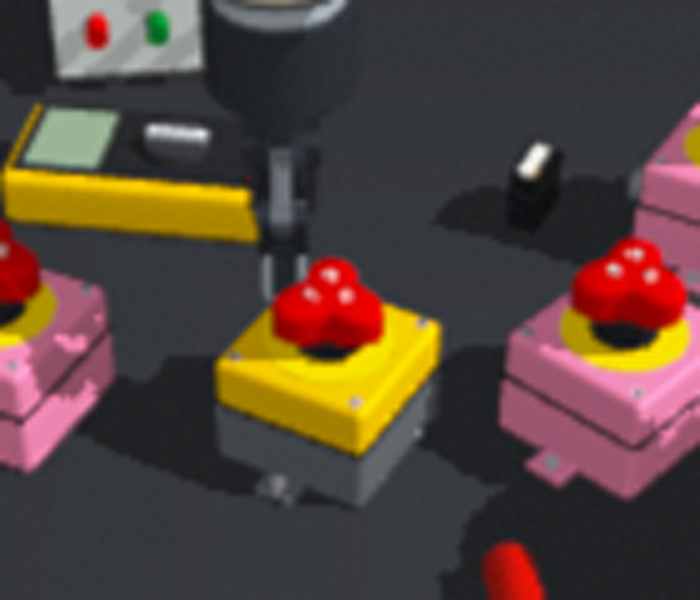

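>>> carry_out(
  moves=[
    [[0, 0, 0, 0, 0.07, 0, -1], [0, 0, 0.9, 0.05, 0.06, 0, -1], [0, 0, 0.9, 0.05, 0.06, 0, -1], [0, 0, 0.9, 0.05, 0.06, 0, -1], [0, 0, 0.9, 0.05, 0.06, 0, -1], [0, 0, 0.9, 0.05, 0.06, 0, -1], [0, 0, 0, 0, 0, 0, -1]],
  ],
)

```text
time: 4.92
tool_pos: [0.4949, -0.1752, 0.0811]
tool_rot: [0.001, -0.566, 0.824, -0.002]
contact_force: [1.6, -0.6, 0.4]
gripper_width: 0.0
```

```bash
cat >> h.py <<'E'
def look(name):
    from plant import grab_frame
    c=np.array([.486,-.1375])
    rep()
    f=grab_frame("side");P=head(f,(308,135,344,175),.075)
    z97=np.percentile(P[:,2],97);Q=P[P[:,2]>z97-.015][:,:2]
    print("side",len(P),"z97",z97.round(4),"orient",orient(Q,c))
    g=grab_frame("top");P=head(g,(345,180,390,222),.085);print("top",len(P),orient(P[:,:2],c))
    from plant import state
    p=state()["tool_pos"][:2]-c;print("finger radius mm",round(np.hypot(*p)*1000,1),"angle",round(np.rad2deg(np.arctan2(p[1],p[0])),1))
    cv2.imwrite(f"pics/{name}.png",cv2.resize(f["frame"][90:210,260:400,::-1],None,fx=5,fy=5,interpolation=cv2.INTER_CUBIC))
E
python3 -c "
from h import *
look('s4')"
```

```text
t 4.92 tcp [ 0.4949 -0.1752  0.0811] yaw -111.07 tilt [ 0.003 -0.002 -1.   ] F [ 1.6 -0.6  0.4] j6 1.46 w 0.0
side 256 z97 0.1067 orient (np.float64(-2.448919788343098), np.float64(0.5903258741885105))
top 36 (np.float64(21.51728592574443), np.float64(0.6902924416981853))
finger radius mm 38.3 angle -77.3
```

View pics/s4.png

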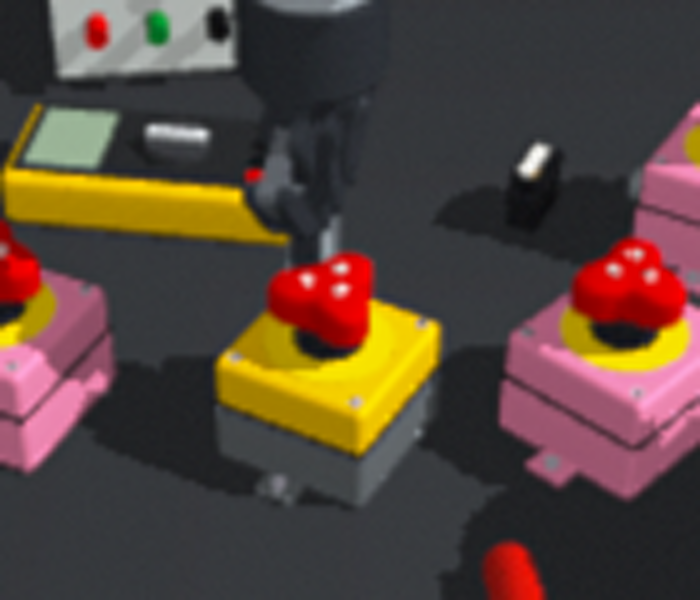

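The head has turned about 34° and is rising. I'll turn it a little further, then back off.

>>> carry_out(
  moves=[
    [[0, 0, 0.9, 0.05, 0.06, 0, -1], [0, 0, 0.9, 0.05, 0.06, 0, -1], [0, 0, 0.3, 0.02, 0.02, 0, -1], [0, 0, 0, 0, 0, 0, -1], [0, 0, 0, 0, 0, 0, -1]],
  ],
)

```text
time: 5.43
tool_pos: [0.4866, -0.1766, 0.0793]
tool_rot: [-0.0, -0.49, 0.872, -0.0]
contact_force: [0.2, -1.1, 1.1]
gripper_width: 0.001
```

```bash
python3 -c "
from h import *
look('s5')"
```

```text
t 5.43 tcp [ 0.4866 -0.1766  0.0793] yaw -121.36 tilt [-0.001 -0.    -1.   ] F [ 0.2 -1.1  1.1] j6 1.63 w 0.001
side 263 z97 0.1082 orient (np.float64(-17.035810545262088), np.float64(0.5585469847267128))
top 43 (np.float64(4.5048962510934425), np.float64(0.7714942540693206))
finger radius mm 39.1 angle -89.0
```

View pics/s5.png

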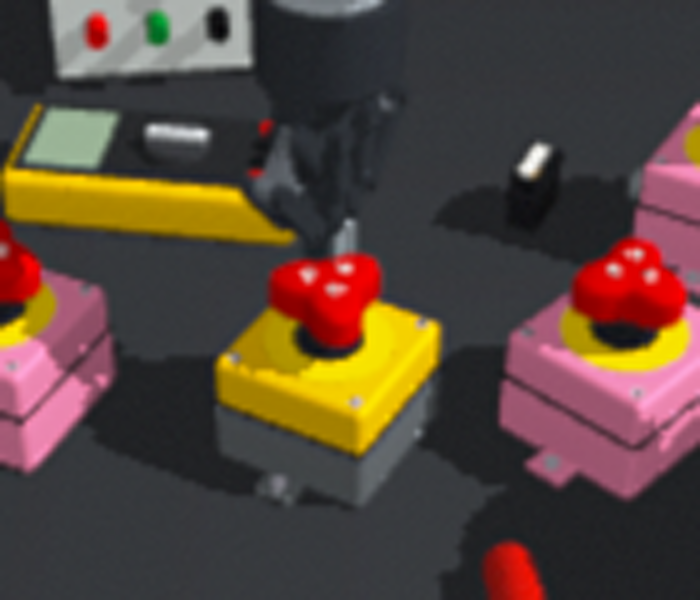

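The head is turned about 0.85 rad and stands at full height. I'll back away outward and rise.

>>> carry_out(
  moves=[
    [[0, 0, 0, 0.05, -0.06, 0, -1], [0, 0, 0, 0.4, -0.03, 0, -1], [0, 0, 0, 0.6, 0, 0, -1], [0, 0, 0, 0.1, 0, -0.5, -1], [0, 0, 0, 0, 0, -0.9, -1], [0, 0, 0, 0, 0, -0.9, -1], [0, 0, 0, 0, 0, -0.7, -1], [0, 0, 0, 0, 0, 0, -1]],
  ],
)

```text
time: 6.2
tool_pos: [0.4687, -0.2194, 0.2066]
tool_rot: [0.003, -0.489, 0.872, -0.005]
contact_force: [1.4, 0.1, 0.9]
gripper_width: 0.002
```

```bash
python3 - <<'E'
from h import *
look('s6');rep([.6170,.0983,.195])
from plant import grab_frame
f=grab_frame("top");M=masks(f)
for c,(a,b,d,e) in dict(blue=(280,148,304,172),green=(258,156,282,180)).items():
    v,u=np.nonzero(M[c][b:e,a:d]);print(c,ray(f,u.mean()+a,v.mean()+b,.075).round(4),len(u))
E
```

```text
t 6.2 tcp [ 0.4687 -0.2194  0.2066] yaw -121.45 tilt [ 0.009 -0.006 -1.   ] F [1.4 0.1 0.9] j6 1.54 w 0.002
side 260 z97 0.1087 orient (np.float64(-1.75697891643408), np.float64(0.576460808743127))
top 184 (np.float64(-0.40001334098676145), np.float64(0.5795759241970204))
finger radius mm 82.7 angle -103.8
t 6.3 tcp [ 0.4663 -0.2178  0.2005] yaw -121.46 tilt [ 0.002 -0.001 -1.   ] F [-0.2 -0.5 -0.7] j6 1.54 w -0.004
to target, shares [-8.707  0.911  0.136]
blue [0.6184 0.098  0.075 ] 67
green [0.5987 0.1652 0.075 ] 59
```

View pics/s6.png

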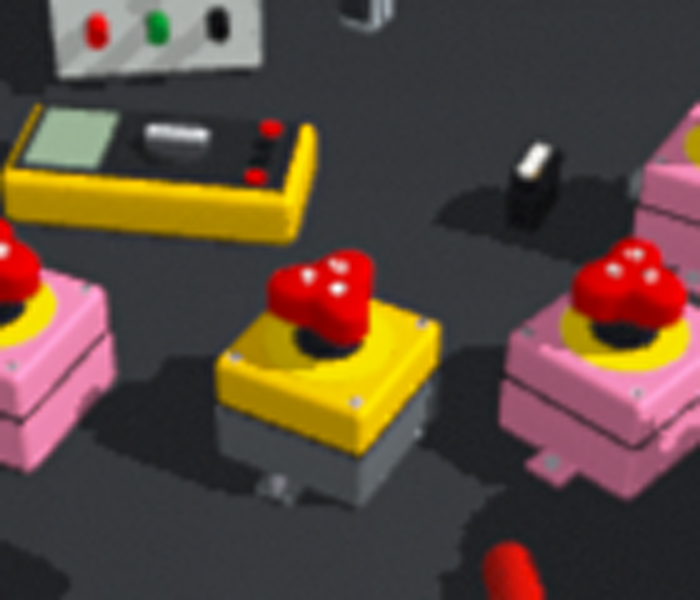

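The head is fully out (0.1087) and turning back. The multimeter hasn't moved. Moving to above the blue button.

>>> carry_out(
  moves=[
    [[0, 0, 0, -0.87, 0.09, 0, -1], [0, 0, 0, -0.87, 0.09, 0, -1], [0, 0, 0, -0.87, 0.09, 0, -1], [0, 0, 0, -0.87, 0.09, 0, -1], [0, 0, 0, -0.87, 0.09, 0, -1], [0, 0, 0, -0.87, 0.09, 0, -1], [0, 0, 0, -0.87, 0.09, 0, -1], [0, 0, 0, -0.87, 0.09, 0, -1]],
  ],
)

```text
time: 7.02
tool_pos: [0.5856, 0.0369, 0.1961]
tool_rot: [-0.002, -0.489, 0.872, 0.001]
contact_force: [0.1, -0.9, 0.2]
gripper_width: -0.001
```

>>> carry_out(
  moves=[
    [[0, 0, 0, -0.87, 0.09, 0, -1], [0, 0, 0, -0.87, 0.09, 0, -1], [0, 0, 0, 0, 0, 0.8, -1], [0, 0, 0, 0, 0, 0.8, -1], [0, 0, 0, 0, 0, 0.5, -1], [0, 0, 0, 0, 0, 0, -1], [0, 0, 0, 0, 0, 0, -1]],
  ],
)

```text
time: 7.6
tool_pos: [0.6144, 0.098, 0.1115]
tool_rot: [-0.003, -0.489, 0.872, 0.002]
contact_force: [-0.2, 0.2, -0.5]
gripper_width: -0.002
```

```bash
python3 - <<'E'
from h import *
rep([.6172,.0983,.075])
from plant import grab_frame
f=grab_frame("side")
cv2.imwrite("pics/s7.png",cv2.resize(f["frame"][120:290,190:360,::-1],None,fx=3.5,fy=3.5,interpolation=cv2.INTER_CUBIC))
E
```

```text
t 7.6 tcp [0.6144 0.098  0.1115] yaw -121.47 tilt [-0.007 -0.    -1.   ] F [-0.2  0.2 -0.5] j6 2.16 w -0.002
to target, shares [-0.046 -0.062  0.912]
```

View pics/s7.png

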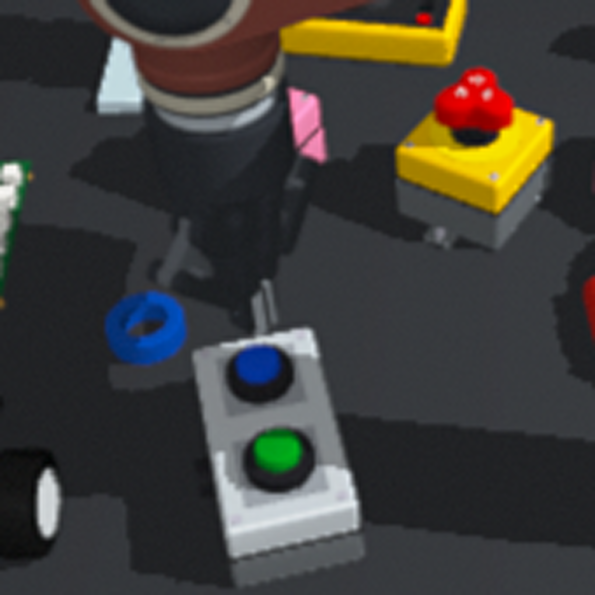

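The tips at crop (265,310) are about 36 mm above the blue button at (258,365). The mushroom has turned back to rest. Pressing reset.

>>> carry_out(
  moves=[
    [[0, 0, 0, -0.04, -0.05, 0.45, -1], [0, 0, 0, 0, 0, 0.35, -1], [0, 0, 0, 0, 0, 0.1, -1], [0, 0, 0, 0, 0, 0.05, -1], [0, 0, 0, 0, 0, 0.05, -1], [0, 0, 0, 0, 0, 0.05, -1], [0, 0, 0, 0, 0, 0, -1], [0, 0, 0, 0, 0, 0, -1]],
  ],
)

```text
time: 8.32
tool_pos: [0.6199, 0.0983, 0.0743]
tool_rot: [0.0, -0.489, 0.872, -0.0]
contact_force: [-2.4, -0.9, 3.9]
gripper_width: 0.003
```

```bash
python3 - <<'E'
from h import *
rep([.6172,.0983,.070])
E
```

```text
t 8.32 tcp [0.6199 0.0983 0.0743] yaw -121.49 tilt [ 0.001 -0.    -1.   ] F [-2.4 -0.9  3.9] j6 2.16 w 0.003
to target, shares [0.035 0.058 0.108]
```

>>> carry_out(
  moves=[
    [[0, 0, 0, 0, 0, 0.05, -1], [0, 0, 0, 0, 0, 0, -1], [0, 0, 0, 0, 0, 0, -1]],
  ],
)

```text
time: 8.57
tool_pos: [0.6202, 0.0983, 0.0739]
tool_rot: [0.0, -0.489, 0.872, -0.0]
contact_force: [-5.9, -1.3, 11.6]
gripper_width: -0.003
```

>>> carry_out(
  moves=[
    [[0, 0, 0, 0, 0, 0.04, -1], [0, 0, 0, 0, 0, 0, -1], [0, 0, 0, 0, 0, 0, -1]],
  ],
)

```text
time: 8.82
tool_pos: [0.6202, 0.0984, 0.0737]
tool_rot: [0.0, -0.489, 0.872, -0.0]
contact_force: [-9.6, -1.5, 17.6]
gripper_width: 0.002
```

```bash
python3 - <<'E'
from h import *
rep()
from plant import grab_frame,state
print(state()["ft_torque"])
f=grab_frame("side");np.savez("s8.npz",**f)
a=cv2.resize(f["frame"][130:290,180:320,::-1],None,fx=3.5,fy=3.5,interpolation=cv2.INTER_CUBIC)
g=grab_frame("top");np.savez("t8.npz",**g)
b=cv2.resize(g["frame"][120:200,240:320,::-1],None,fx=3.75,fy=3.75,interpolation=cv2.INTER_CUBIC)
b=cv2.copyMakeBorder(b,0,a.shape[0]-b.shape[0],0,0,cv2.BORDER_CONSTANT)
cv2.imwrite("pics/s8.png",np.hstack([a,b]))
E
```

```text
t 8.82 tcp [0.6202 0.0984 0.0737] yaw -121.47 tilt [ 0.001 -0.    -1.   ] F [-9.6 -1.5 17.6] j6 2.16 w 0.002
[-0.25965413  1.66344597 -0.03782475]
```

View pics/s8.png

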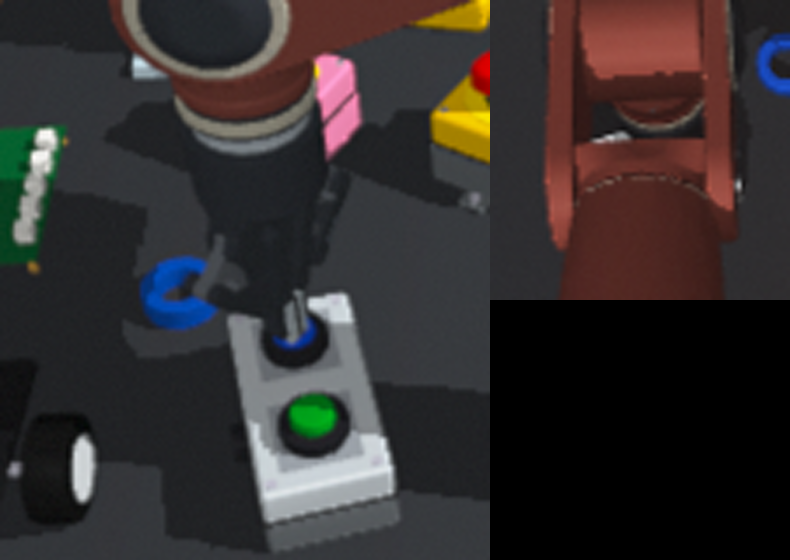

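```bash
python3 - <<'E'
from h import *
for n in("side0.npz","s8.npz"):
    f=np.load(n);C=cloud(f);M=masks(f)
    for c,(a,b,d,e) in dict(blue=(252,213,278,240),green=(255,238,284,262)).items():
        m=np.zeros((400,640),bool);m[b:e,a:d]=M[c][b:e,a:d];z=C[m][:,2]
        print(n,c,m.sum(),np.percentile(z,[10,25,50,75,90]).round(4))
        vv,uu=np.nonzero(m);print("  rows",vv.min(),vv.max(),"cols",uu.min(),uu.max())
    # box lid & ring heights
    h=cv2.cvtColor(f["frame"],cv2.COLOR_RGB2HSV)
    w=np.zeros((400,640),bool);w[215:275,245:292]=(h[215:275,245:292,1]<40)&(h[215:275,245:292,2]>130)
    print("  lid z",np.percentile(C[w][:,2],[10,50,90]).round(4))
    k=np.zeros((400,640),bool);k[238:264,252:286]=(h[238:264,252:286,2]<50)
    print("  ring z (green)",np.percentile(C[k][:,2],[10,50,90]).round(4))
E
```

```text
side0.npz blue 132 [0.0699 0.073  0.0781 0.0795 0.0806]
  rows 219 229 cols 257 270
side0.npz green 144 [0.0709 0.0756 0.0783 0.0793 0.0802]
  rows 243 254 cols 262 276
  lid z [0.0488 0.058  0.0597]
  ring z (green) [0.0647 0.0695 0.0715]
s8.npz blue 48 [0.0696 0.0706 0.0723 0.074  0.0747]
  rows 221 229 cols 258 270
s8.npz green 144 [0.0708 0.0751 0.0784 0.0793 0.0803]
  rows 243 254 cols 262 276
  lid z [0.0478 0.058  0.0596]
  ring z (green) [0.0643 0.0695 0.0711]
```

The button's top really stood at about 0.079. It is now at about 0.074 and 17 N of force doesn't move it further, so it is fully in. Green is unchanged. Releasing.

>>> carry_out(
  moves=[
    [[0, 0, 0, 0, 0, -0.2, -1], [0, 0, 0, 0, 0, -0.5, -1], [0, 0, 0, 0, 0, -0.9, -1], [0, 0, 0, 0, 0, -0.9, -1], [0, 0, 0, 0, 0, -0.7, -1], [0, 0, 0, 0, 0, 0, -1], [0, 0, 0, 0, 0, 0, -1]],
  ],
)

```text
time: 9.5
tool_pos: [0.6211, 0.0985, 0.2007]
tool_rot: [0.003, -0.489, 0.872, -0.001]
contact_force: [0.2, 0.1, -0.8]
gripper_width: 0.0
```

```bash
python3 - <<'E'
from h import *
look("s9")
from plant import grab_frame
f=grab_frame("side");C=cloud(f);M=masks(f)
for c,(a,b,d,e) in dict(blue=(252,213,278,240),green=(255,238,284,262)).items():
    m=np.zeros((400,640),bool);m[b:e,a:d]=M[c][b:e,a:d];z=C[m][:,2];print(c,m.sum(),np.percentile(z,[10,50,90]).round(4))
cv2.imwrite("pics/s10.png",f["frame"][:,:,::-1])
E
```

```text
t 9.5 tcp [0.6211 0.0985 0.2007] yaw -121.48 tilt [ 0.006  0.    -1.   ] F [ 0.2  0.1 -0.8] j6 2.16 w 0.0
side 265 z97 0.1084 orient (np.float64(31.291628810432297), np.float64(0.6017052060492735))
top 188 (np.float64(31.71273848491367), np.float64(0.563225297640572))
finger radius mm 270.7 angle 60.6
blue 127 [0.0704 0.0781 0.0804]
green 146 [0.0707 0.0784 0.0803]
```

View pics/s10.png

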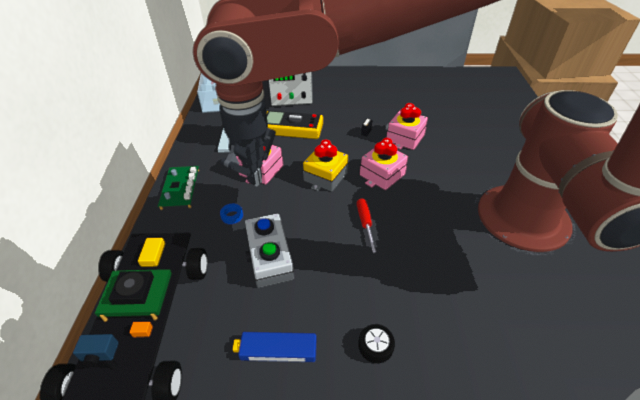

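The mushroom (326,150), blue (264,226) and green (270,251) are all up, and the head is back at its rest angle. The loose parts are where they were, and the tool hangs free at (255,180).

```bash
python3 -c "
from plant import ticket
print(ticket.job_done())"
```

```text
the job is handed in; nothing more can be done
None
```

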